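Clamp a painted figure onto the painting stand

TASK

The painted hollow figure stands loosely, a little off its place, on the flange of the painting stand. Swing the red hinged half of the clamp ring in against the figure's foot so that it pushes the figure back into the fixed blue half, then turn the latch lever (yellow post) so that its hook catches the ring's pin and draws the ring up until it grips the foot firmly, and let go. Feel for the grip: every foot is a little different, and too hard a squeeze cracks the papier-mache; leave the other things on the mat alone.

Things in the scene. Friction and masses are not known exactly. Their poses are not given: they have to be found in the camera images.
- stand: painting stand, fixed: dark steel base plate 170 x 210 x 12 mm, spindle with an aluminium flange 80 mm across, blue fixed half ring on its +x side. Origin on the table under the spindle's axis, z up. In its frame the ring hinge is at (0, +62) mm, the lever pivot at (+24, -85) mm; the red half ring closes the -x side
- figure_mid (a point): loose painted figure to be clamped (red, yellow band, 97 mm tall, 0.13 to 0.25 kg, body 57 mm across, black round foot 80 mm across, 8 mm thick, resting on the stand's flange); point on its axis half-way up. Starts 2 to 8 mm off the spindle's axis, towards the open red half; only the ring is to push it
- stand_top (a point): centre of the top of the stand's flange, 53 mm above the table. Around it both half rings end 68 mm above the table, the latch hook and lever arm lie at 70 to 80 mm; only the two handle posts (to 125 mm), the latch pin (to 88 mm) and the figure (to 150 mm) rise higher
- figure: the same figure: origin at the centre of the underside of its foot
- jaw (a joint): red half ring about its hinge, rad: near 0 (0.03 either way, cork liners differ) when it just touches the seated foot, grows as it opens (clockwise from above); starts 0.6 to 1.0. Stays where left (drag 1.3 N at its post). Pushed in, it slides the figure until the foot meets the springy cork of the fixed half, then the push rises by about 4 N a mm: 8 N seats it, above 20 N the foot cracks
- jaw_grip (a point): black upright handle post on the red half ring, 12 mm thick (15 mm knob on top), 118 mm from the hinge, from 66 to 125 mm above the table; the point is on its axis 110 mm above the table. It can be pushed or hooked from any side
- jaw_hinge (a point): point on the upright hinge axis of the red half ring, 110 mm above the table
- jaw_pin (a point): 8 mm steel pin standing on the free end of the red half ring, which the lever's hook catches; point 75 mm above the table. The hook catches it whenever joint jaw is below about 0.04
- lever (a joint): steel latch lever about its pivot, rad: 0 open, grows clockwise from above, stop at 2.7; starts 0 to 0.2. Stays where left (drag 1.3 N at its post). From 0.5 its spiral hook passes outside the pin; somewhere from 0.7 to 1.9, different each time, it starts to draw the ring in (7 mm of pin travel a radian) and the push needed rises, to a firm grip some 0.4 rad on; it holds itself at any point
- lever_grip (a point): yellow upright post on the end of the lever, 12 mm thick (15 mm knob on top), 65 mm from the pivot, from 75 to 125 mm above the table; the point is on its axis 110 mm above the table. Once the hook draws, the sideways push needed to keep it turning slowly tells the grip: at 9 to 10 N firm, below 8 N loose, above 13 N the foot cracks. Much of it is friction, so a push at rest tells little
- lever_pivot (a point): point on the upright pivot axis of the lever, 110 mm above the table
- figure_b: spare painted figure, same as the one on the stand (97 mm tall, black foot 80 mm across), standing on the mat; origin under its foot; leave alone
- figure_c: spare painted figure, same as the one on the stand (97 mm tall, black foot 80 mm across), standing on the mat; origin under its foot; leave alone
- figure_d: spare painted figure, same as the one on the stand (97 mm tall, black foot 80 mm across), standing on the mat; origin under its foot; leave alone
- jar_green: green paint jar, 52 mm across, 62 mm tall, origin under it; leave alone
- jar_white: white paint jar, 52 mm across, 62 mm tall, origin under it; leave alone
- water: clear water bottle with green cap, 56 mm across, 150 mm tall, origin under it; leave alone
- block: plaster block 90 x 60 x 30 mm, origin under it; leave alone
Mind the look-alikes: they are no part of the job. What is shaped like the figure but pink is not meant.

How it is judged:
By the outcome, as a careful person would: the job done as asked, in the order asked, and still so for the second after the job is handed in, with the robot touching nothing.
It also fails if it takes over 72 s, if anything falls off the work surface, if the arm or the gripper's body presses on something with over 40 N, if the wrist force passes 120 N, or if a joint passes its speed limit or range.

ROBOT

A 7-joint arm with a two-finger parallel gripper is mounted at the origin on the work surface. World frame = base frame: x ahead of the robot, y to its left, z up, the work surface at z = 0. Lengths are in m, angles in degrees, forces in N, time in s.
With the tool pointing down it reaches from about 0.35 to 0.9 m from the base axis. Payload 19.9 kg.
Tool frame: the origin (TCP) lies midway between the tips of the shut fingers; the grasp point (between the pads) lies 19 mm behind it; z points along the fingers, y is the line along which they close (so a half turn about z gives the same grasp; the last joint's range is limited). The gripper opens to 94 mm and grips with 3 to 60 N. Pads are 16 mm wide; open, the fingers measure 119 mm over their backs; the gripper's body (75 mm by 177 mm) begins 78 mm behind the grasp point.
Start: joints at [74.857, 23.915, -0.59, 92.452, 0.269, 63.638, -3.037], TCP at [0.138, -0.61, 0.205] pointing down, gripper open.
Joint ranges: [-161.28, 161.28], [-22.2, 115.67], [-73.04, 71.86], [3.21, 147.25], [-68.34, 248.33], [10.77, 114.83], [-161.83, 161.83]. Speed limits (degrees/s): [108.29, 108.29, 136.94, 136.94, 172.46, 172.46, 172.46].

INTERFACE

Orientations are given as [roll, pitch, yaw] about the fixed x, y, z axes, in that order (R = Rz(yaw) Ry(pitch) Rx(roll)).
In Python, from rig import sensors, imaging, sign_off gives the robot as it stands. The module is installed in compiled form; this text tells all that it offers.
- The arm moves only by the tool apply_moves, never from a script. Its argument "commands" is a list of rows, each a list of 4 numbers: the shift along the tool's x, y, z in m, then the turn about the tool's z in degrees. In form: [[tx, ty, tz, yaw], ...]. A call has 1 to 8 rows; each row is the pose to reach, as a shift and turn from the pose commanded when the call began, along the tool's axes at that moment; what a row does not reach only later rows make up. A row lasts 1/8 s, in which the tool goes at most 62.5 mm and 10.7 degrees, less where a joint would pass 70% of its speed; a pose out of reach is approached as far as the arm can. A call with a gripper value outside its range is refused whole. "hand" is the closure, from -1 (fully open) to 1 (shut), so that 0 is half open, set as the call begins (left out, the last holds). The fingers move at their own pace and stop on an object; "force" is the grip in N (left out, the last holds). Time passes only in rows, so rows that repeat a pose let the fingers close. It gives the time, the measured TCP pose, the force, the opening and the grip force at its end, in the units of the state.
- sensors.state(): the state, without advancing time (a new reading comes with each control period).
- imaging.read_camera(name): name is "side" or "top"; returns the picture (420x560x3 uint8, blue, green, red); there is no depth.
- imaging.camera_info(name): a dict with "fx", "fy", "cx", "cy" (pixels), "view" (4x4, takes a point from world to camera coordinates). Camera axes: x right, y up, looking along -z (the intrinsics and any distortion apply to the point x, -y, -z); pixel columns grow to the right and rows downward; lengths in m; the calibration is good to about 2 mm. A picture is of the moment at which its call begins. camera_info takes no time and is no camera call.
- sign_off(): hands the job in; it is judged then, once.
The state is a dict: "time": time; "qpos": joint angles; "dq": joint speeds; "effort": joint torques, N m; "eef_pos": TCP position; "eef_rot": TCP orientation; "force": force on the tool from outside, world axes, zero at the start; "wrist_torque": the same for the moment, N m; "width": finger opening in m; "grasp_force": force on a finger pad.
Only numpy, scipy, OpenCV 4.12 (cv2) and the standard library are available. Lean on these libraries where they do the work, as an engineer would, in place of code of your own. Each camera call takes 0.05 s, during which the arm holds its last target. There are 200 camera calls.

## Working session

There is one attempt and no reset: what is moved stays moved. The work goes in short steps, Python scripts to look and compute and a tool call to move; the robot and the scene stay as the last step left them, time stands still between calls to the robot, and variables do not carry over. Pictures are saved under pics/ and viewed, at most 10 in all, crops included, and the job is handed in when it is done.

Besides the shell and the picture viewer there is one more tool, called after "Request:" as name(argument=value, ...), one argument or row to a line, values as JSON. apply_moves: Moves the arm, as the interface text tells. Its arguments: {"type":"object","properties":{"commands":{"type":"array","items":{"type":"array","items":{"type":"number"}}},"hand":{"type":"number"},"force":{"type":"number"}},"required":["commands"]}

```bash
mkdir -p pics; python3 - <<'E'
from rig import sensors, imaging
import cv2
for n in("top","side"):
    im=imaging.read_camera(n); cv2.imwrite(f"pics/{n}0.png",im)
    i=imaging.camera_info(n); print(n,i)
s=sensors.state(); print(s)
E
```

```text
top {'fx': 521.0891981192179, 'fy': 521.0891981192179, 'cx': 277.89553136103893, 'cy': 208.9088568629901, 'view': array([[-1.07684936e-02, -9.99882693e-01,  1.08921976e-02,
        -1.16724251e-03],
       [ 9.85246928e-01, -8.74901129e-03,  1.70915026e-01,
        -5.92800383e-01],
       [-1.70799681e-01,  1.25720016e-02,  9.85225565e-01,
        -1.42625668e+00],
       [ 0.00000000e+00,  0.00000000e+00,  0.00000000e+00,
         1.00000000e+00]])}
side {'fx': 400.99764229064425, 'fy': 400.99764229064425, 'cx': 281.4273842134715, 'cy': 209.76140904214347, 'view': array([[-0.75915506, -0.65062814,  0.01914727,  0.43614155],
       [ 0.48419319, -0.54480986,  0.68464529, -0.35761049],
       [-0.43501787,  0.52902291,  0.72862487, -0.91413502],
       [ 0.        ,  0.        ,  0.        ,  1.        ]])}
{'time': 0.1, 'qpos': array([74.85900538, 23.94432324, -0.58986745, 92.48134942,  0.26798814,
       63.63801935, -3.03867846]), 'dq': array([ 0.02718151, -0.02046946,  0.01652198, -0.05829709, -0.03546394,
       -0.01056703,  0.04596867]), 'effort': array([ 1.78030270e-03, -8.52580547e+01,  6.39933497e-01, -4.26692319e+01,
       -4.87824180e-02,  1.64356478e-02,  8.34380739e-05]), 'eef_pos': array([ 0.1379939 , -0.60923265,  0.20489642]), 'eef_rot': array([-1.79937802e+02,  3.89859235e-03,  1.27606841e+01]), 'force': array([0.85084038, 0.07936838, 0.51565357]), 'wrist_torque': array([-0.00821551,  0.03345277, -0.02781335]), 'grasp_force': 0.0, 'width': 0.09407224608048703}
```

View pics/top0.png

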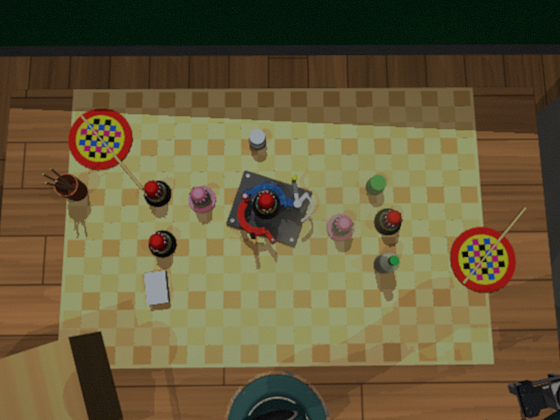

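View pics/side0.png

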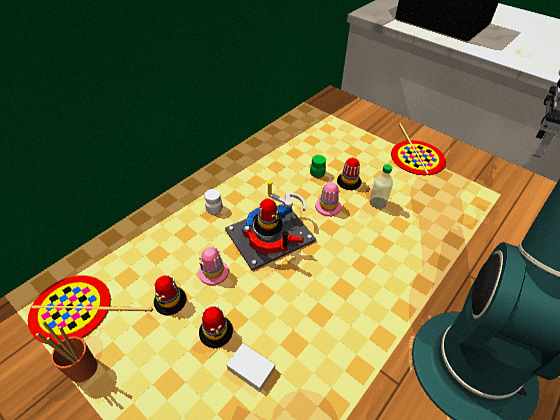

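Candidates for the figure: red ones at top-view pixels (266,203) on the stand, (157,192), (162,242) and (389,220) spare, and pink ones at (202,198) and (341,227). The one on the stand, at (266,203), is the one I want. I'll check it in a close crop.

```bash
python3 - <<'E'
import cv2, numpy as np
a=cv2.imread("pics/top0.png")[160:255,215:330]
b=cv2.imread("pics/side0.png")[175:275,215:325]
cv2.imwrite("pics/cropt.png",cv2.resize(cv2.convertScaleAbs(a,alpha=1.5),None,fx=6.5,fy=6,interpolation=cv2.INTER_CUBIC)[:, :])
cv2.imwrite("pics/crops.png",cv2.resize(cv2.convertScaleAbs(b,alpha=1.2),None,fx=6,fy=6,interpolation=cv2.INTER_CUBIC))
E
```

```text
(no output)
```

View pics/cropt.png

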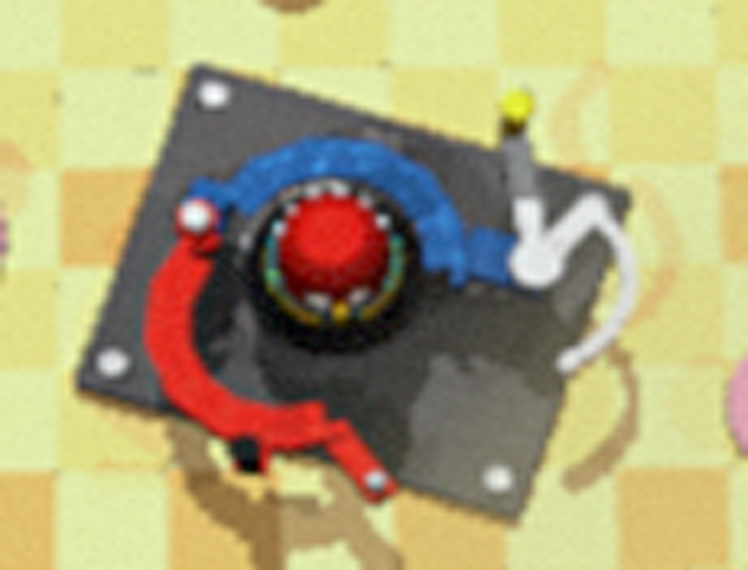

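View pics/crops.png

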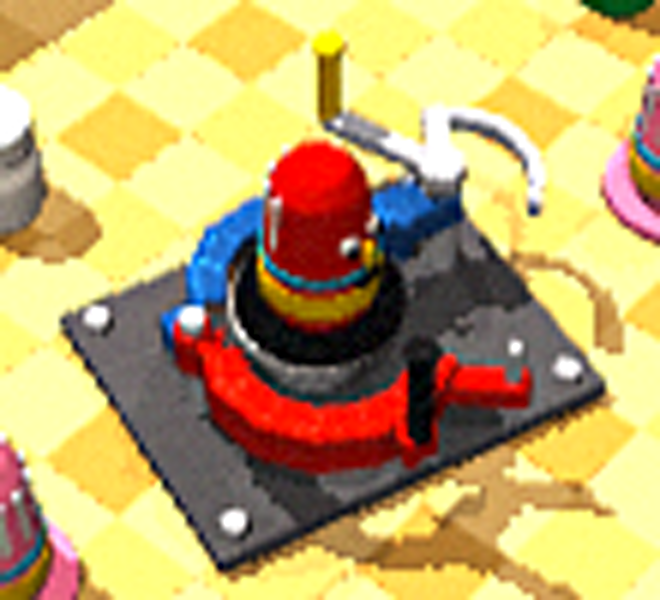

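```bash
cat > h.py <<'E'
import numpy as np
from scipy.optimize import least_squares
from rig import sensors, imaging
C={n:imaging.camera_info(n) for n in("top","side")}
def proj(n,p):
    c=C[n]; q=c["view"]@np.append(p,1); return np.array([c["cx"]+c["fx"]*q[0]/-q[2], c["cy"]+c["fy"]*-q[1]/-q[2]])
def atz(n,uv,z):
    return least_squares(lambda p:proj(n,[p[0],p[1],z])-uv,[.6,0]).x
def tri(a,b):
    r=least_squares(lambda p:np.r_[proj("top",p)-a,proj("side",p)-b],[.6,0,.05]); return r.x,np.abs(r.fun).max()
def T(X,Y): return np.array([215+(X+.5)/6.5-.5,160+(Y+.5)/6-.5])
def S(X,Y): return np.array([215+(X+.5)/6-.5,175+(Y+.5)/6-.5])
E
python3 - <<'E'
from h import *
P={"lever":((517,105),(328,43),.125),"hinge":((195,215),(192,320),.07),"pivot":((537,262),(440,165),.08),"pin":((375,480),(515,347),.088),
"jaw":((248,445),(422,350),.125),"bolt1":((213,95),None,.014),"bolt2":((112,362),(97,317),.014),"bolt3":((498,478),(567,368),.014),"bolt?":((112,362),(233,520),.014),
"c1":((80,390),(222,570),.012),"c2":((195,65),(65,320),.012),"c3":((520,520),(605,383),.012),"c4":((630,190),None,.012),"fig":((333,240),(317,160),.148)}
for k,(a,b,z) in P.items():
    print(k,"top@z",atz("top",T(*a),z).round(4), "side@z",atz("side",S(*b),z).round(4) if b else "", *( (x.round(4) if i==0 else round(x,2)) for i,x in enumerate(tri(T(*a),S(*b)))) if b else [])
E
```

```text
lever top@z [ 0.6674 -0.0511] side@z [ 0.6679 -0.052 ] [ 0.6671 -0.0511  0.1261] 0.01
hinge top@z [0.6288 0.0864] side@z [0.6305 0.0828] [0.6275 0.086  0.0752] 0.1
pivot top@z [ 0.6033 -0.0605] side@z [ 0.6034 -0.06  ] [ 0.6035 -0.0605  0.0795] 0.07
pin top@z [0.5014 0.0098] side@z [0.5017 0.0102] [0.5016 0.0099 0.0876] 0.09
jaw top@z [0.5133 0.0618] side@z [0.512 0.063] [0.5133 0.0618 0.1229] 0.09
bolt1 top@z [0.6998 0.0812] side@z 
bolt2 top@z [0.568  0.1262] side@z [0.7015 0.079 ] [0.5809 0.138  0.1465] 13.37
bolt3 top@z [ 0.5102 -0.0448] side@z [ 0.5107 -0.0471] [ 0.5096 -0.0448  0.0171] 0.11
bolt? top@z [0.568  0.1262] side@z [0.5693 0.1232] [0.567  0.1257 0.0188] 0.1
c1 top@z [0.5548 0.1406] side@z [0.5553 0.1452] [0.557  0.1419 0.0063] 0.47
c2 top@z [0.7155 0.0895] side@z [0.7131 0.0895] [0.7151 0.089  0.0103] 0.32
c3 top@z [ 0.4901 -0.0543] side@z [ 0.4923 -0.0532] [ 0.4912 -0.0538  0.012 ] 0.41
c4 top@z [ 0.6512 -0.1065] side@z 
fig top@z [0.6014 0.026 ] side@z [0.6047 0.0259] [0.6021 0.0267 0.15  ] 0.49
```

Request:
apply_moves(
  commands=[
    [0.032, -0.037, 0, -5.5],
    [0.064, -0.074, 0, -11],
    [0.096, -0.111, 0, -16.5],
    [0.129, -0.149, 0, -22],
    [0.161, -0.186, 0, -27.5],
    [0.193, -0.223, 0, -33],
    [0.225, -0.26, 0, -38.5],
    [0.257, -0.297, 0, -44],
  ],
  hand=1,
  force=20,
)

```text
time: 1.1
eef_pos: [0.3235, -0.2616, 0.2054]
eef_rot: [-180.0, 0.0, 56.9]
force: [0.3, -0.7, -0.2]
width: 0.018
grasp_force: 0.0
```

```bash
cat >> h.py <<'E'
def rel(targets):
    """targets: (x,y,z,yaw deg) world; prints rows from measured pose"""
    s=sensors.state(); p=s["eef_pos"]; y=s["eef_rot"][2]; a=np.radians(y)
    for t in targets:
        d=np.array(t[:2])-p[:2]
        print([round(float(v),4) for v in (d@[np.cos(a),np.sin(a)], d@[np.sin(a),-np.cos(a)], p[2]-t[2])]+[round(float(-((t[3]-y+180)%360-180)),1)])
    print("t",round(s["time"],2),"p",p.round(4),"yaw",round(y,2),"F",s["force"].round(2),"w",round(s["width"],4),"q7",s["qpos"][6].round(1))
O=np.array([.608,.0275]); H=np.array([.628,.086]); V=np.array([.6034,-.0605])
def jawpose(th,gap,z=.09):   # th deg world angle hinge->post
    d=np.radians(th); post=H+.1178*np.array([np.cos(d),np.sin(d)]); dr=np.array([-np.sin(d),np.cos(d)])
    c=post-(.0155+gap)*dr; return (*c,z,th+270)
def levpose(ph,gap,z=.095):
    d=np.radians(ph); post=V+.065*np.array([np.cos(d),np.sin(d)]); dr=np.array([np.sin(d),-np.cos(d)])
    c=post-(.0155+gap)*dr; return (*c,z,ph+90)
E
python3 -c "
from h import *
a=jawpose(191.8,.007,.205); rel([a])"
```

```text
[0.3903, -0.0338, 0.0004, -44.9]
t 1.1 p [ 0.3235 -0.2616  0.2054] yaw 56.94 F [ 0.34 -0.71 -0.23] w 0.018 q7 0.6
```

Request:
apply_moves(
  commands=[
    [0.05, -0.004, 0, -6],
    [0.1, -0.009, 0, -12],
    [0.15, -0.013, 0, -18],
    [0.2, -0.017, 0, -24],
    [0.25, -0.022, 0, -30],
    [0.3, -0.026, 0, -36],
    [0.35, -0.03, 0, -41],
    [0.39, -0.034, 0, -45],
  ],
)

```text
time: 2.1
eef_pos: [0.5089, 0.0835, 0.2053]
eef_rot: [-180.0, -0.0, 101.9]
force: [0.1, -1.3, 0.0]
width: 0.0008
grasp_force: 0.0
```

```bash
python3 -c "
from h import *
rel([jawpose(191.8,.007,.09)])"
```

```text
[0.0006, -0.0007, 0.1153, 0.1]
t 2.1 p [0.5089 0.0835 0.2053] yaw 101.94 F [ 0.09 -1.31  0.02] w 0.0008 q7 -12.6
```

Request:
apply_moves(
  commands=[
    [0, 0, 0.04, 0],
    [0, 0, 0.08, 0],
    [0, 0, 0.105, 0],
    [0, 0, 0.115, 0],
    [0, 0, 0.115, 0],
  ],
)

```text
time: 2.72
eef_pos: [0.5083, 0.0818, 0.0905]
eef_rot: [-180.0, -0.0, 101.8]
force: [-0.3, 0.0, 0.9]
width: 0.0006
grasp_force: 0.0
```

```bash
python3 -c "
from h import *
rel([jawpose(191.8+a,0) for a in (-2,0,2,5,8,11,14,17,20,23,26,29,32)])
print(sensors.state()['wrist_torque'])"
```

```text
[-0.0008, 0.0008, 0.0005, 2.0]
[-0.0049, 0.0002, 0.0005, -0.0]
[-0.009, -0.0003, 0.0005, -2.0]
[-0.0152, -0.0007, 0.0005, -5.0]
[-0.0214, -0.0008, 0.0005, -8.0]
[-0.0276, -0.0006, 0.0005, -11.0]
[-0.0338, -0.0, 0.0005, -14.0]
[-0.04, 0.0008, 0.0005, -17.0]
[-0.0461, 0.002, 0.0005, -20.0]
[-0.0521, 0.0035, 0.0005, -23.0]
[-0.0581, 0.0054, 0.0005, -26.0]
[-0.0639, 0.0075, 0.0005, -29.0]
[-0.0696, 0.0099, 0.0005, -32.0]
t 2.73 p [0.5083 0.0818 0.0905] yaw 101.77 F [-0.26  0.    0.89] w 0.0006 q7 -19.5
[-0.02792498 -0.14835603  0.02658119]
```

Request:
apply_moves(
  commands=[
    [-0.005, 0, 0, 0],
    [-0.009, 0, 0, -2],
    [-0.015, -0.001, 0, -5],
    [-0.021, -0.001, 0, -8],
    [-0.028, -0.001, 0, -11],
    [-0.034, 0, 0, -14],
    [-0.04, 0.001, 0, -17],
    [-0.046, 0.002, 0, -20],
  ],
)

```text
time: 3.72
eef_pos: [0.5201, 0.0366, 0.0913]
eef_rot: [180.0, 0.0, 121.8]
force: [-2.0, 1.2, 1.1]
width: 0.0006
grasp_force: 1.0
```

```bash
python3 -c "
from h import *
import cv2
rel([jawpose(191.8+a,0) for a in (20,22,24,26,28,30,32,34,36,38,40,42)])
im=imaging.read_camera('side')[165:285,205:335]; cv2.imwrite('pics/s1.png',cv2.resize(cv2.convertScaleAbs(im,alpha=1.2),None,fx=5,fy=5,interpolation=cv2.INTER_CUBIC))"
```

```text
[0.0006, -0.0, 0.0013, 0.0]
[-0.0035, -0.0005, 0.0013, -2.0]
[-0.0077, -0.0008, 0.0013, -4.0]
[-0.0118, -0.001, 0.0013, -6.0]
[-0.0159, -0.0011, 0.0013, -8.0]
[-0.0201, -0.001, 0.0013, -10.0]
[-0.0242, -0.0007, 0.0013, -12.0]
[-0.0284, -0.0003, 0.0013, -14.0]
[-0.0325, 0.0002, 0.0013, -16.0]
[-0.0366, 0.0009, 0.0013, -18.0]
[-0.0406, 0.0017, 0.0013, -20.0]
[-0.0447, 0.0027, 0.0013, -22.0]
t 3.73 p [0.5201 0.0366 0.0913] yaw 121.84 F [-1.95  1.25  1.11] w 0.0006 q7 3.3
```

View pics/s1.png

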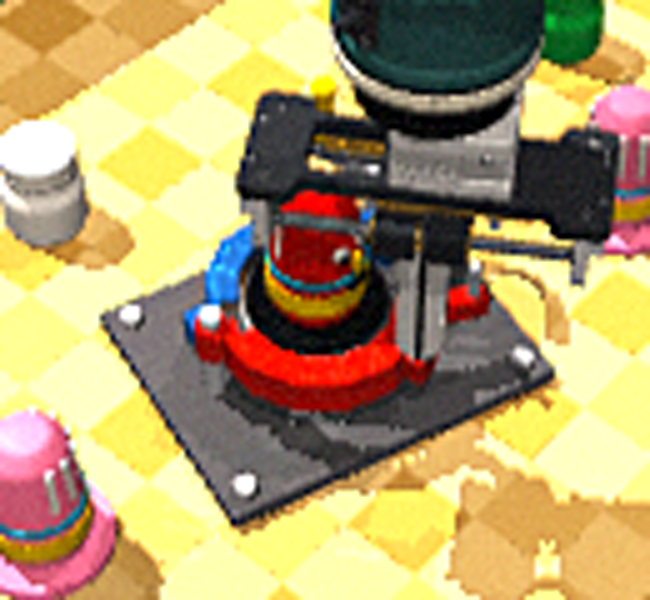

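The jaw is moving in with the fingers on its post, and the pin now shows at crop pixel (475,270). I'll keep going in smaller steps.

Request:
apply_moves(
  commands=[
    [-0.004, 0, 0, -2],
    [-0.008, -0.001, 0, -4],
    [-0.012, -0.001, 0, -6],
    [-0.016, -0.001, 0, -8],
  ],
)

```text
time: 4.28
eef_pos: [0.5275, 0.0228, 0.0906]
eef_rot: [180.0, 0.0, 129.9]
force: [-1.5, 1.2, 1.2]
width: 0.0004
grasp_force: 0.9
```

```bash
cat >> h.py <<'E'
def push():
    s=sensors.state(); a=np.radians(s["eef_rot"][2]); F=s["force"]; print("push",round(F[0]*np.cos(a)+F[1]*np.sin(a),2),"side",round(F[0]*np.sin(a)-F[1]*np.cos(a),2))
E
python3 -c "
from h import *
push()
rel([jawpose(191.8+a,0) for a in (28,30,31,32,33,34,35,36,38,40,42)])"
```

```text
push 1.9 side -0.36
[-0.0003, -0.0002, 0.0006, 0.1]
[-0.0044, -0.0006, 0.0006, -1.9]
[-0.0065, -0.0008, 0.0006, -2.9]
[-0.0085, -0.001, 0.0006, -3.9]
[-0.0106, -0.0011, 0.0006, -4.9]
[-0.0127, -0.0012, 0.0006, -5.9]
[-0.0147, -0.0012, 0.0006, -6.9]
[-0.0168, -0.0012, 0.0006, -7.9]
[-0.021, -0.0011, 0.0006, -9.9]
[-0.0251, -0.0008, 0.0006, -11.9]
[-0.0292, -0.0005, 0.0006, -13.9]
t 4.28 p [0.5275 0.0228 0.0906] yaw 129.88 F [-1.5   1.22  1.19] w 0.0004 q7 11.9
```

Request:
apply_moves(
  commands=[
    [-0.002, 0, 0, -1],
    [-0.004, -0.001, 0, -2],
    [-0.0065, -0.001, 0, -3],
    [-0.0085, -0.001, 0, -4],
  ],
)

```text
time: 4.78
eef_pos: [0.5319, 0.0157, 0.0904]
eef_rot: [-180.0, -0.0, 133.8]
force: [-2.9, 0.2, 1.4]
width: 0.0006
grasp_force: 1.4
```

```bash
python3 -c "
from h import *
push()
rel([jawpose(191.8+a,0) for a in (32,33,34,35,36,37,38,40,42)])"
```

```text
push 2.11 side -1.94
[-0.0003, 0.0003, 0.0004, 0.0]
[-0.0023, 0.0, 0.0004, -1.0]
[-0.0044, -0.0002, 0.0004, -2.0]
[-0.0065, -0.0004, 0.0004, -3.0]
[-0.0085, -0.0005, 0.0004, -4.0]
[-0.0106, -0.0006, 0.0004, -5.0]
[-0.0127, -0.0007, 0.0004, -6.0]
[-0.0168, -0.0008, 0.0004, -8.0]
[-0.021, -0.0006, 0.0004, -10.0]
t 4.78 p [0.5319 0.0157 0.0904] yaw 133.83 F [-2.86  0.18  1.36] w 0.0006 q7 16.1
```

Request:
apply_moves(
  commands=[
    [-0.001, 0, 0, -0.5],
    [-0.002, 0, 0, -1],
    [-0.003, 0, 0, -1.5],
    [-0.004, 0, 0, -2],
  ],
)

```text
time: 5.28
eef_pos: [0.5347, 0.0128, 0.0904]
eef_rot: [-180.0, -0.0, 135.8]
force: [-3.8, 0.4, -0.9]
width: 0.0007
grasp_force: 1.3
```

```bash
python3 -c "
from h import *
push()
rel([jawpose(191.8+a,0) for a in (34,35,36,37,38,40,42)])"
```

```text
push 3.02 side -2.33
[-0.0004, -0.0003, 0.0004, -0.0]
[-0.0024, -0.0005, 0.0004, -1.0]
[-0.0045, -0.0007, 0.0004, -2.0]
[-0.0066, -0.0009, 0.0004, -3.0]
[-0.0086, -0.0011, 0.0004, -4.0]
[-0.0128, -0.0013, 0.0004, -6.0]
[-0.0169, -0.0013, 0.0004, -8.0]
t 5.28 p [0.5347 0.0128 0.0904] yaw 135.79 F [-3.79  0.44 -0.86] w 0.0007 q7 18.1
```

Request:
apply_moves(
  commands=[
    [-0.001, 0, 0, -0.5],
    [-0.002, 0, 0, -1],
    [-0.003, 0, 0, -1.5],
  ],
)

```text
time: 5.65
eef_pos: [0.5367, 0.011, 0.0904]
eef_rot: [-180.0, -0.0, 137.3]
force: [-6.3, 1.4, 2.2]
width: 0.0002
grasp_force: 3.0
```

```bash
python3 -c "
from h import *
push()
rel([jawpose(191.8+a,0) for a in (35.5,36,37,38,40,42)])"
```

```text
push 5.6 side -3.21
[-0.0007, -0.0007, 0.0004, 0.0]
[-0.0018, -0.0008, 0.0004, -0.5]
[-0.0038, -0.0011, 0.0004, -1.5]
[-0.0059, -0.0013, 0.0004, -2.5]
[-0.01, -0.0016, 0.0004, -4.5]
[-0.0142, -0.0017, 0.0004, -6.5]
t 5.65 p [0.5367 0.011  0.0904] yaw 137.31 F [-6.3   1.44  2.21] w 0.0002 q7 19.7
```

Request:
apply_moves(
  commands=[
    [-0.0005, 0, 0, -0.2],
    [-0.001, 0, 0, -0.5],
  ],
)

```text
time: 5.9
eef_pos: [0.537, 0.0105, 0.0903]
eef_rot: [-180.0, -0.1, 137.8]
force: [-10.1, 2.7, 3.3]
width: 0.0007
grasp_force: 4.3
```

```bash
python3 -c "
from h import *
push()
rel([jawpose(191.8+a,0) for a in (36,37)])"
```

```text
push 9.31 side -4.74
[-0.0012, -0.0007, 0.0003, 0.0]
[-0.0033, -0.001, 0.0003, -1.0]
t 5.9 p [0.537  0.0105 0.0903] yaw 137.81 F [-10.08   2.74   3.35] w 0.0007 q7 20.2
```

Request:
apply_moves(
  commands=[
    [-0.0004, 0, 0, 0],
    [-0.0004, 0, 0, 0],
  ],
)

```text
time: 6.15
eef_pos: [0.5371, 0.0103, 0.0903]
eef_rot: [-179.9, -0.1, 137.8]
force: [-9.6, 2.1, 4.3]
width: 0.0003
grasp_force: 4.4
```

```bash
python3 -c "
from h import *
push()
rel([])"
```

```text
push 8.56 side -4.88
t 6.15 p [0.5371 0.0103 0.0903] yaw 137.81 F [-9.62  2.14  4.32] w 0.0003 q7 20.2
```

Request:
apply_moves(
  commands=[
    [-0.0003, 0, 0, 0],
    [-0.0006, 0, 0, 0],
    [-0.0006, 0, 0, 0],
  ],
)

```text
time: 6.52
eef_pos: [0.5373, 0.0101, 0.0903]
eef_rot: [-179.9, -0.1, 137.8]
force: [-11.4, 3.1, 6.1]
width: 0.0006
grasp_force: 5.3
```

```bash
python3 -c "
from h import *
push()
rel([])"
```

```text
push 10.54 side -5.42
t 6.53 p [0.5373 0.0101 0.0903] yaw 137.82 F [-11.45   3.06   6.1 ] w 0.0006 q7 20.2
```

Request:
apply_moves(
  commands=[
    [0.005, 0, 0, 0],
    [0.015, 0, 0, 0],
    [0.03, 0, 0, 0],
    [0.03, 0, -0.05, 0],
    [0.03, 0, -0.1, 0],
    [0.03, 0, -0.115, 0],
  ],
)

```text
time: 7.28
eef_pos: [0.5167, 0.0305, 0.208]
eef_rot: [179.9, 0.2, 137.8]
force: [0.3, -0.6, -1.3]
width: 0.0003
grasp_force: 0.0
```

```bash
python3 -c "
from h import *
import cv2
push()
rel([levpose(8.5,.010,.205)])
a,b=[imaging.read_camera(n) for n in('top','side')]
f=lambda i:cv2.resize(cv2.convertScaleAbs(i,alpha=1.3),(400,400),interpolation=cv2.INTER_CUBIC)
cv2.imwrite('pics/s2.png',np.hstack([f(a[160:260,215:315]),f(b[175:275,220:320])]))"
```

```text
push -0.57 side -0.23
[-0.1468, 0.0573, 0.003, 39.3]
t 7.28 p [0.5167 0.0305 0.208 ] yaw 137.8 F [ 0.26 -0.56 -1.32] w 0.0003 q7 25.5
```

View pics/s2.png

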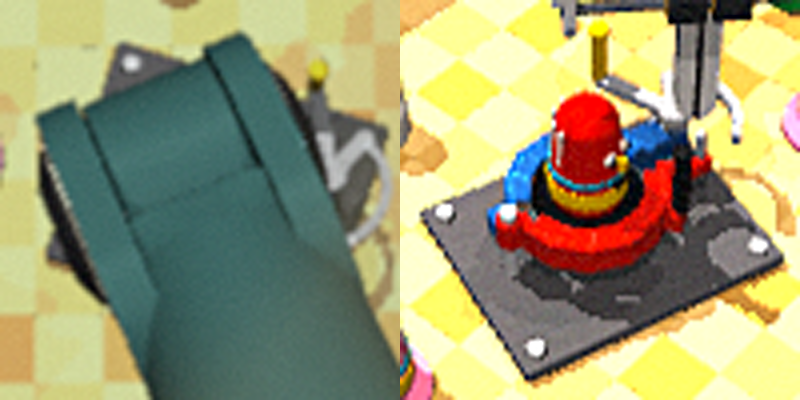

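The figure is seated, with the red half closed and its pin at about side-view pixel (295,209). The lever post is untouched at top-view pixel (295,178). Next I'll move over to the lever.

Request:
apply_moves(
  commands=[
    [-0.03, 0.011, 0, 8],
    [-0.06, 0.023, 0, 16],
    [-0.09, 0.035, 0, 24],
    [-0.12, 0.046, 0, 32],
    [-0.147, 0.057, 0, 39.3],
    [-0.147, 0.057, 0, 39.3],
  ],
)

```text
time: 8.12
eef_pos: [0.6636, -0.0272, 0.2026]
eef_rot: [-179.8, -0.0, 98.3]
force: [0.9, 0.1, -0.0]
width: 0.0006
grasp_force: 0.0
```

```bash
python3 -c "
from h import *
print(atz('side',S(0,0)*0+[295,208.75],.088), np.linalg.norm(atz('side',np.array([295,208.75]),.088)-H))
rel([levpose(8.5,.010,.095)])"
```

```text
[ 0.56704411 -0.04704704] 0.14634594262967537
[0.0015, 0.0006, 0.1076, -0.2]
t 8.12 p [ 0.6636 -0.0272  0.2026] yaw 98.35 F [ 0.92  0.09 -0.03] w 0.0006 q7 -7.4
```

Request:
apply_moves(
  commands=[
    [0.002, 0, 0.03, 0],
    [0.002, 0, 0.07, 0],
    [0.002, 0, 0.1, 0],
    [0.002, 0, 0.108, 0],
    [0.002, 0, 0.108, 0],
  ],
)

```text
time: 8.75
eef_pos: [0.6626, -0.0246, 0.0973]
eef_rot: [-180.0, -0.0, 98.5]
force: [0.8, 0.3, 0.8]
width: 0.0005
grasp_force: 0.0
```

```bash
python3 -c "
from h import *
push()
rel([levpose(8.5-a,0) for a in (0,3,6,9,12,15,18,21,24,27,30)])"
```

```text
push 0.15 side 0.78
[-0.0113, 0.0011, 0.0023, 0.0]
[-0.0147, 0.0018, 0.0023, 3.0]
[-0.0181, 0.0024, 0.0023, 6.0]
[-0.0216, 0.0027, 0.0023, 9.0]
[-0.0251, 0.0029, 0.0023, 12.0]
[-0.0286, 0.0029, 0.0023, 15.0]
[-0.0321, 0.0027, 0.0023, 18.0]
[-0.0356, 0.0023, 0.0023, 21.0]
[-0.039, 0.0018, 0.0023, 24.0]
[-0.0425, 0.001, 0.0023, 27.0]
[-0.0458, 0.0001, 0.0023, 30.0]
t 8.75 p [ 0.6626 -0.0246  0.0973] yaw 98.52 F [0.75 0.26 0.77] w 0.0005 q7 -10.5
```

Request:
apply_moves(
  commands=[
    [-0.006, 0.0005, 0.001, 0],
    [-0.0113, 0.001, 0.002, 0],
    [-0.016, 0.002, 0.002, 4.5],
    [-0.0205, 0.0025, 0.002, 8],
    [-0.025, 0.003, 0.002, 12],
    [-0.0295, 0.003, 0.002, 16],
    [-0.0345, 0.0025, 0.002, 20],
    [-0.039, 0.002, 0.002, 24],
  ],
)

```text
time: 9.75
eef_pos: [0.6712, -0.0636, 0.096]
eef_rot: [180.0, -0.0, 74.3]
force: [0.6, 1.6, 0.3]
width: 0.0006
grasp_force: 0.8
```

```bash
python3 -c "
from h import *
push()
rel([levpose(8.5-a,0) for a in (24,26,28,30,32,34,36,38,40,42)])"
```

```text
push 1.68 side 0.17
[0.0004, -0.0011, 0.001, -0.2]
[-0.0019, -0.0006, 0.001, 1.8]
[-0.0042, -0.0002, 0.001, 3.8]
[-0.0065, 0.0002, 0.001, 5.8]
[-0.0088, 0.0004, 0.001, 7.8]
[-0.0111, 0.0006, 0.001, 9.8]
[-0.0135, 0.0007, 0.001, 11.8]
[-0.0158, 0.0007, 0.001, 13.8]
[-0.0181, 0.0007, 0.001, 15.8]
[-0.0205, 0.0005, 0.001, 17.8]
t 9.75 p [ 0.6712 -0.0636  0.096 ] yaw 74.32 F [0.61 1.57 0.31] w 0.0006 q7 -28.4
```

Request:
apply_moves(
  commands=[
    [-0.002, -0.0005, 0.001, 2],
    [-0.004, 0, 0.001, 4],
    [-0.0065, 0, 0.001, 6],
    [-0.009, 0.0005, 0.001, 8],
    [-0.011, 0.0005, 0.001, 10],
    [-0.0135, 0.0005, 0.001, 12],
    [-0.016, 0.0005, 0.001, 14],
    [-0.018, 0.0005, 0.001, 16],
  ],
)

```text
time: 10.75
eef_pos: [0.6664, -0.081, 0.0944]
eef_rot: [-180.0, 0.0, 58.3]
force: [1.6, 1.1, 0.8]
width: 0.0003
grasp_force: 0.8
```

```bash
python3 -c "
from h import *
push()
rel([levpose(8.5-a,0) for a in (40,42,44,46,48,50,52,54,56)])"
```

```text
push 1.75 side 0.77
[0.0, 0.0006, -0.0006, -0.2]
[-0.0022, 0.0011, -0.0006, 1.8]
[-0.0045, 0.0015, -0.0006, 3.8]
[-0.0068, 0.0019, -0.0006, 5.8]
[-0.0092, 0.0022, -0.0006, 7.8]
[-0.0115, 0.0023, -0.0006, 9.8]
[-0.0138, 0.0025, -0.0006, 11.8]
[-0.0161, 0.0025, -0.0006, 13.8]
[-0.0185, 0.0024, -0.0006, 15.8]
t 10.75 p [ 0.6664 -0.081   0.0944] yaw 58.33 F [1.58 1.09 0.8 ] w 0.0003 q7 -41.1
```

Request:
apply_moves(
  commands=[
    [-0.002, 0.001, 0, 2],
    [-0.0045, 0.0015, 0, 4],
    [-0.007, 0.002, 0, 6],
    [-0.009, 0.002, 0, 8],
    [-0.0115, 0.0025, 0, 10],
    [-0.014, 0.0025, 0, 12],
    [-0.016, 0.0025, 0, 14],
    [-0.0185, 0.0025, 0, 16],
  ],
)

```text
time: 11.75
eef_pos: [0.6588, -0.098, 0.0944]
eef_rot: [180.0, -0.0, 42.3]
force: [1.2, 1.8, -1.8]
width: 0.0006
grasp_force: 0.7
```

```bash
python3 -c "
from h import *
push()
rel([levpose(8.5-a,0) for a in (56,58,60,62,64,66,68,70,72)])"
```

```text
push 2.05 side -0.52
[-0.0001, -0.0001, -0.0006, -0.2]
[-0.0023, 0.0004, -0.0006, 1.8]
[-0.0046, 0.0009, -0.0006, 3.8]
[-0.0069, 0.0012, -0.0006, 5.8]
[-0.0093, 0.0015, -0.0006, 7.8]
[-0.0116, 0.0017, -0.0006, 9.8]
[-0.0139, 0.0018, -0.0006, 11.8]
[-0.0162, 0.0018, -0.0006, 13.8]
[-0.0186, 0.0017, -0.0006, 15.8]
t 11.75 p [ 0.6588 -0.098   0.0944] yaw 42.33 F [ 1.16  1.76 -1.78] w 0.0006 q7 -53.7
```

Request:
apply_moves(
  commands=[
    [-0.0025, 0.0005, 0, 2],
    [-0.0045, 0.001, 0, 4],
    [-0.007, 0.001, 0, 6],
    [-0.0095, 0.0015, 0, 8],
    [-0.0115, 0.0015, 0, 10],
    [-0.014, 0.002, 0, 12],
  ],
)

```text
time: 12.5
eef_pos: [0.6498, -0.1087, 0.0945]
eef_rot: [-180.0, 0.0, 30.3]
force: [0.7, 1.3, 0.8]
width: 0.0004
grasp_force: 0.7
```

```bash
python3 -c "
from h import *
push()
rel([levpose(8.5-a,0) for a in (68,70,72,74,76,78,80,82,84)])"
```

```text
push 1.21 side -0.75
[-0.0, -0.0, -0.0005, -0.2]
[-0.0023, 0.0005, -0.0005, 1.8]
[-0.0046, 0.0009, -0.0005, 3.8]
[-0.0069, 0.0012, -0.0005, 5.8]
[-0.0092, 0.0015, -0.0005, 7.8]
[-0.0115, 0.0017, -0.0005, 9.8]
[-0.0139, 0.0018, -0.0005, 11.8]
[-0.0162, 0.0018, -0.0005, 13.8]
[-0.0185, 0.0018, -0.0005, 15.8]
t 12.5 p [ 0.6498 -0.1087  0.0945] yaw 30.34 F [0.67 1.26 0.76] w 0.0004 q7 -63.2
```

Request:
apply_moves(
  commands=[
    [-0.0025, 0.0005, 0, 2],
    [-0.0045, 0.001, 0, 4],
    [-0.007, 0.001, 0, 6],
    [-0.009, 0.0015, 0, 8],
    [-0.0115, 0.0015, 0, 10],
    [-0.014, 0.002, 0, 12],
  ],
)

```text
time: 13.25
eef_pos: [0.6388, -0.1173, 0.0945]
eef_rot: [-180.0, -0.0, 18.3]
force: [4.3, 3.6, 0.0]
width: 0.0007
grasp_force: 2.6
```

```bash
python3 -c "
from h import *
push()
rel([levpose(8.5-a,0) for a in (80,82,84,86,88,90,92)])"
```

```text
push 5.24 side -2.03
[-0.0001, -0.0002, -0.0005, -0.2]
[-0.0024, 0.0004, -0.0005, 1.8]
[-0.0046, 0.0008, -0.0005, 3.8]
[-0.007, 0.0011, -0.0005, 5.8]
[-0.0093, 0.0014, -0.0005, 7.8]
[-0.0116, 0.0016, -0.0005, 9.8]
[-0.0139, 0.0017, -0.0005, 11.8]
t 13.25 p [ 0.6388 -0.1173  0.0945] yaw 18.34 F [4.34 3.58 0.04] w 0.0007 q7 -72.9
```

Request:
apply_moves(
  commands=[
    [-0.0012, 0.0002, 0, 1],
    [-0.0024, 0.0004, 0, 2],
    [-0.0035, 0.0006, 0, 3],
    [-0.0046, 0.0008, 0, 4],
  ],
)

```text
time: 13.75
eef_pos: [0.635, -0.1196, 0.0945]
eef_rot: [-180.0, -0.0, 14.4]
force: [6.4, 2.2, -1.3]
width: 0.0004
grasp_force: 3.2
```

```bash
python3 -c "
from h import *
push()
rel([levpose(8.5-a,0) for a in (84,85,86,87,88,90,92)])"
```

```text
push 6.79 side -0.53
[-0.0003, -0.0001, -0.0005, -0.1]
[-0.0014, 0.0001, -0.0005, 0.9]
[-0.0026, 0.0004, -0.0005, 1.9]
[-0.0037, 0.0006, -0.0005, 2.9]
[-0.0048, 0.0008, -0.0005, 3.9]
[-0.0072, 0.0011, -0.0005, 5.9]
[-0.0095, 0.0014, -0.0005, 7.9]
t 13.75 p [ 0.635  -0.1196  0.0945] yaw 14.38 F [ 6.44  2.2  -1.35] w 0.0004 q7 -76.2
```

Request:
apply_moves(
  commands=[
    [-0.0012, 0.0002, 0, 1],
    [-0.0024, 0.0004, 0, 2],
    [-0.0036, 0.0006, 0, 3],
  ],
)

```text
time: 14.12
eef_pos: [0.6317, -0.1212, 0.0945]
eef_rot: [-180.0, -0.1, 11.4]
force: [5.8, 1.5, -1.7]
width: 0.0006
grasp_force: 3.5
```

```bash
python3 -c "
from h import *
push()
rel([levpose(8.5-a,0) for a in (87,88,89,90,92)])"
```

```text
push 5.99 side -0.3
[-0.0002, -0.0001, -0.0005, -0.1]
[-0.0013, 0.0001, -0.0005, 0.9]
[-0.0024, 0.0004, -0.0005, 1.9]
[-0.0036, 0.0006, -0.0005, 2.9]
[-0.0059, 0.001, -0.0005, 4.9]
t 14.12 p [ 0.6317 -0.1212  0.0945] yaw 11.37 F [ 5.81  1.47 -1.72] w 0.0006 q7 -78.6
```

Request:
apply_moves(
  commands=[
    [-0.0012, 0.0002, 0, 1],
    [-0.0024, 0.0004, 0, 2],
    [-0.0036, 0.0006, 0, 3],
  ],
)

```text
time: 14.5
eef_pos: [0.6284, -0.1226, 0.0945]
eef_rot: [180.0, -0.1, 8.4]
force: [7.2, 1.0, -2.8]
width: 0.0007
grasp_force: 3.8
```

```bash
python3 -c "
from h import *
push()
rel([levpose(8.5-a,0) for a in (90,91,92,93,94)])"
```

```text
push 7.29 side 0.08
[-0.0, -0.0001, -0.0005, -0.1]
[-0.0012, 0.0002, -0.0005, 0.9]
[-0.0023, 0.0004, -0.0005, 1.9]
[-0.0035, 0.0006, -0.0005, 2.9]
[-0.0046, 0.0008, -0.0005, 3.9]
t 14.5 p [ 0.6284 -0.1226  0.0945] yaw 8.37 F [ 7.22  0.98 -2.83] w 0.0007 q7 -81.1
```

Request:
apply_moves(
  commands=[
    [-0.0012, 0.0002, 0, 1],
    [-0.0023, 0.0004, 0, 2],
    [-0.0035, 0.0006, 0, 3],
  ],
)

```text
time: 14.88
eef_pos: [0.6252, -0.1238, 0.0946]
eef_rot: [180.0, -0.1, 5.4]
force: [8.6, 0.4, -2.9]
width: 0.0003
grasp_force: 4.1
```

```bash
python3 -c "
from h import *
push()
rel([levpose(8.5-a,0) for a in (93,94,95,96,97)])"
```

```text
push 8.62 side 0.43
[-0.0001, -0.0001, -0.0004, -0.1]
[-0.0012, 0.0002, -0.0004, 0.9]
[-0.0024, 0.0004, -0.0004, 1.9]
[-0.0035, 0.0006, -0.0004, 2.9]
[-0.0047, 0.0008, -0.0004, 3.9]
t 14.88 p [ 0.6252 -0.1238  0.0946] yaw 5.37 F [ 8.62  0.38 -2.91] w 0.0003 q7 -83.6
```

Request:
apply_moves(
  commands=[
    [-0.0012, 0.0002, 0, 1],
    [-0.0024, 0.0004, 0, 2],
    [-0.0035, 0.0006, 0, 3],
  ],
)

```text
time: 15.25
eef_pos: [0.6218, -0.1249, 0.0946]
eef_rot: [180.0, -0.1, 2.4]
force: [8.0, -0.5, -4.4]
width: 0.0006
grasp_force: 4.3
```

```bash
python3 -c "
from h import *
push()
rel([levpose(8.5-a,0) for a in (96,97,98,99)])"
```

```text
push 7.92 side 0.81
[-0.0, -0.0001, -0.0004, -0.1]
[-0.0012, 0.0002, -0.0004, 0.9]
[-0.0023, 0.0004, -0.0004, 1.9]
[-0.0035, 0.0006, -0.0004, 2.9]
t 15.25 p [ 0.6218 -0.1249  0.0946] yaw 2.36 F [ 7.95 -0.48 -4.37] w 0.0006 q7 -86.2
```

Request:
apply_moves(
  commands=[
    [-0.0012, 0.0002, 0, 1],
    [-0.0023, 0.0004, 0, 2],
  ],
)

```text
time: 15.5
eef_pos: [0.6195, -0.1255, 0.0946]
eef_rot: [180.0, -0.1, 0.4]
force: [8.2, 0.1, -3.8]
width: 0.0007
grasp_force: 4.4
```

```bash
python3 -c "
from h import *
push()
rel([])"
```

```text
push 8.21 side -0.01
t 15.5 p [ 0.6195 -0.1255  0.0946] yaw 0.35 F [ 8.21  0.06 -3.76] w 0.0007 q7 -87.8
```

Request:
apply_moves(
  commands=[
    [-0.0006, 0.0001, 0, 0.5],
    [-0.0012, 0.0002, 0, 1],
  ],
)

```text
time: 15.75
eef_pos: [0.6183, -0.1258, 0.0946]
eef_rot: [180.0, -0.1, -0.6]
force: [8.8, -0.2, -4.1]
width: 0.0002
grasp_force: 4.5
```

```bash
python3 -c "
from h import *
push()
rel([levpose(8.5-a,0) for a in (99,100,101,102)])"
```

```text
push 8.85 side 0.12
[0.0, -0.0001, -0.0004, -0.1]
[-0.0011, 0.0001, -0.0004, 0.9]
[-0.0022, 0.0004, -0.0004, 1.9]
[-0.0034, 0.0006, -0.0004, 2.9]
t 15.75 p [ 0.6183 -0.1258  0.0946] yaw -0.63 F [ 8.84 -0.22 -4.14] w 0.0002 q7 -88.7
```

Request:
apply_moves(
  commands=[
    [-0.0011, 0.0002, 0, 1],
    [-0.0022, 0.0004, 0, 2],
  ],
)

```text
time: 16.0
eef_pos: [0.6162, -0.1262, 0.0946]
eef_rot: [180.0, -0.1, -2.7]
force: [9.0, -0.5, -3.7]
width: 0.0005
grasp_force: 4.5
```

```bash
python3 -c "
from h import *
push()"
```

```text
push 9.02 side 0.03
```

Request:
apply_moves(
  commands=[
    [-0.0006, 0.0001, 0, 0.5],
    [-0.0012, 0.0002, 0, 1],
  ],
)

```text
time: 16.25
eef_pos: [0.6149, -0.1264, 0.0946]
eef_rot: [180.0, -0.1, -3.6]
force: [9.8, -1.6, -4.8]
width: 0.0006
grasp_force: 4.7
```

```bash
python3 -c "
from h import *
push()
rel([levpose(8.5-a,0) for a in (102,103,104,105)])"
```

```text
push 9.91 side 0.98
[-0.0, -0.0001, -0.0004, -0.1]
[-0.0011, 0.0002, -0.0004, 0.9]
[-0.0023, 0.0004, -0.0004, 1.9]
[-0.0034, 0.0006, -0.0004, 2.9]
t 16.25 p [ 0.6149 -0.1264  0.0946] yaw -3.64 F [ 9.82 -1.61 -4.76] w 0.0006 q7 -91.2
```

Request:
apply_moves(
  commands=[
    [-0.0006, 0.0001, 0, 0.5],
    [-0.0012, 0.0002, 0, 1],
  ],
)

```text
time: 16.5
eef_pos: [0.6137, -0.1266, 0.0946]
eef_rot: [180.0, -0.1, -4.6]
force: [9.5, -1.5, -4.5]
width: 0.0004
grasp_force: 4.8
```

```bash
python3 -c "
from h import *
push()
import numpy as np
s=sensors.state(); F=s['force'][0]
x=[80,84,87,90,93,96,98,99,101,102,103]; a=np.radians(s['eef_rot'][2])
y=[5.24,6.79,5.99,7.29,8.62,7.92,8.21,8.85,9.02,9.91,s['force'][0]*np.cos(a)+s['force'][1]*np.sin(a)]
p=np.polyfit(x,y,1);print(p,np.polyval(p,103))"
```

```text
push 9.55 side 0.7
[ 0.18014154 -8.97264135] 9.581937251881852
```

Request:
apply_moves(
  commands=[
    [0.004, 0, 0, 0],
    [0.012, 0, 0, 0],
    [0.025, 0, 0, 0],
    [0.025, 0, -0.05, 0],
    [0.025, 0, -0.1, 0],
    [-0.03, 0.06, -0.11, 0],
    [-0.08, 0.12, -0.11, 0],
    [-0.08, 0.12, -0.11, 0],
  ],
)

```text
time: 17.5
eef_pos: [0.5222, -0.2419, 0.2049]
eef_rot: [180.0, 0.0, -4.7]
force: [-0.6, 0.5, -0.5]
width: 0.0005
grasp_force: 0.0
```

```bash
python3 -c "
from h import *
import cv2
push(); rel([])
a,b=[imaging.read_camera(n) for n in('top','side')]
f=lambda i:cv2.resize(cv2.convertScaleAbs(i,alpha=1.3),(400,400),interpolation=cv2.INTER_CUBIC)
cv2.imwrite('pics/s3.png',np.hstack([f(a[160:260,215:315]),f(b[175:275,220:320])]))"
```

```text
push -0.59 side -0.48
t 17.5 p [ 0.5222 -0.2419  0.2049] yaw -4.69 F [-0.55  0.52 -0.49] w 0.0005 q7 -76.4
```

View pics/s3.png

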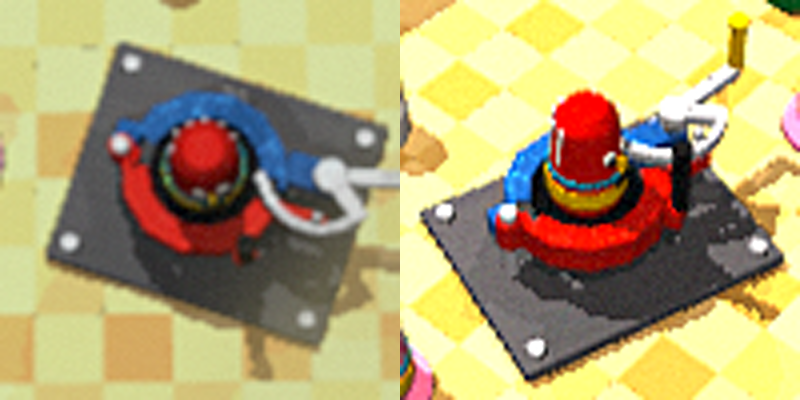

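The ring is closed around the foot and the figure is upright in the blue half. The hook lies outside the pin at top-view pixel (294,214), and the robot is clear. I'm handing the job in.

```bash
python3 -c "
from rig import sign_off
print(sign_off())"
```

```text
the job is handed in; nothing more can be done
None
```

The job is handed in at about 18 s: the figure is seated at about 10.5 N, the latch is drawn to a firm grip at about 9.5 N, and the robot is touching nothing; no verdict came back.

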